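# Pull-test three press-fit pins and reject the loose one

### The job

Three press-fit pins stand in blocks on the jig plate, and one of them is not gripped properly by its seat. Working from your left to your right (finish each before the next), pull each pin straight up with gently rising force until it either holds about 10 N for half a second, then let it settle back and leave it fully home, or slips out at less, then put it in the open tin; 18 N or more would strain a sound seat and must not be reached. Leave the standing bolts and the sanding block where they are.

Things in the scene. Friction and masses are not known exactly. Their poses are not given: they have to be found in the camera images.
- jig_plate: dark steel plate bolted to the bench, 110 x 300 x 10 mm (x, y, z); origin under its centre. The three blocks stand on it in a row along its y axis, at y = +100 (left, seen from the robot), 0 (middle) and -100 mm (right); any block may stand in any place. The plate's x axis points away from the robot, within 0.25 rad of world x. Closing fingers on a pin may already push it down or up by some newtons, so take the zero of the force before touching it.
- block_a: aluminium block 56 x 56 x 30 mm fixed on the jig plate; origin under its centre, axes as the plate's; its pin stands in a vertical hole in the middle. A sound seat yields springily to a pull, each differently (1 to 3 mm at 10 N), and draws the pin back when let go; a loose seat lets its pin slide out at about 3 to 7 N. The loose one may stand in any of the three places
- block_b: aluminium block 56 x 56 x 30 mm fixed on the jig plate; origin under its centre, axes as the plate's; its pin stands in a vertical hole in the middle. A sound seat yields springily to a pull, each differently (1 to 3 mm at 10 N), and draws the pin back when let go; a loose seat lets its pin slide out at about 3 to 7 N. The loose one may stand in any of the three places
- block_c: aluminium block 56 x 56 x 30 mm fixed on the jig plate; origin under its centre, axes as the plate's; its pin stands in a vertical hole in the middle. A sound seat yields springily to a pull, each differently (1 to 3 mm at 10 N), and draws the pin back when let go; a loose seat lets its pin slide out at about 3 to 7 N. The loose one may stand in any of the three places
- pin_a_grip (a point): steel pin, about 80 g: upright head 20 mm in diameter, 45 mm tall, on a 28 mm collar 3 mm thick that rests on the block's top when home; a 12 mm shank reaches 15 mm down the hole. All three look alike. This point is on the axis, 28 mm above the block's top (20 mm below the head's top, 43 mm above the shank's foot); z points up the pin
- pin_b_grip (a point): steel pin, about 80 g: upright head 20 mm in diameter, 45 mm tall, on a 28 mm collar 3 mm thick that rests on the block's top when home; a 12 mm shank reaches 15 mm down the hole. All three look alike. This point is on the axis, 28 mm above the block's top (20 mm below the head's top, 43 mm above the shank's foot); z points up the pin
- pin_c_grip (a point): steel pin, about 80 g: upright head 20 mm in diameter, 45 mm tall, on a 28 mm collar 3 mm thick that rests on the block's top when home; a 12 mm shank reaches 15 mm down the hole. All three look alike. This point is on the axis, 28 mm above the block's top (20 mm below the head's top, 43 mm above the shank's foot); z points up the pin
- tin_mid (a point): green hinged tin, fixed to the bench, 92 x 131 x 36 mm (x, y, z), open at the top, its walls 2 mm thick, inner floor 2 mm above the bench; this point is at its centre, 18 mm above the bench; axes along its sides. Its lid stands open on its far (+x) long side, about 120 mm high, leaning away
- bolt_front: M10 bolt, 40 mm, standing on its head on the jig plate between the left and middle blocks (35 mm behind their line); loose, leave alone; origin under its head
- bolt_back: M10 bolt, 40 mm, standing on its head on the jig plate between the middle and right blocks (35 mm behind their line); loose, leave alone; origin under its head
- sanding_block: cork sanding block 68 x 110 x 30 mm lying behind the jig plate; loose, leave alone; origin under its centre, long axis y
There are look-alikes about, which are no part of the job. Leave any pink, red or turquoise look-alike of the part that bears pin_b_grip alone.

How it is judged:
By the outcome, as a careful person would: the job done as asked, in the order asked, and still so for the second after the job is handed in, with the robot touching nothing.
It also fails if it takes over 69 s, if anything falls off the work surface, if the arm or the gripper's body presses on something with over 40 N, if the wrist force passes 120 N, or if a joint passes its speed limit or range.

### The arm

A 6-joint arm with a two-finger parallel gripper is mounted at the origin on the work surface; the furniture and walls round the work are solid. World frame = base frame: x ahead of the robot, y to its left, z up, the work surface at z = 0. Lengths are in m, angles in rad, forces in N, time in s.
With the tool pointing down it reaches from about 0.225 to 0.875 m from the base axis. Payload 3.4 kg.
Tool frame: the origin (TCP) lies between the finger pads; the fingertips stand ctrl.tips_ahead ahead of it and the grasp point (between the pads) lies 2 mm behind it (ctrl.tips_ahead is the distance from the TCP to the fingertips, in m); z points along the fingers, y is the line along which they close (so a half turn about z gives the same grasp; the last joint's range is limited). The gripper opens to 85 mm and grips with 20 to 120 N. Pads are 22 mm wide; open, the fingers measure 114 mm over their backs; the gripper's body (76 mm by 85 mm) begins 54 mm behind the grasp point. The pads swing forward as they close: fully open they stand 13 mm farther back than shut.
Start: joints at [1.108, 0.276, 1.505, -0, 1.361, -0.121], TCP at [0.193, 0.542, 0.248] pointing down, gripper open.
Joint ranges: [-2.89, 2.89], [-0.75, 2.08], [0.22, 2.7], [-1.18, 4.32], [0.11, 2.71], [-2.7, 2.7]. Speed limits (rad/s): [2.57, 2.57, 3.14, 3.14, 3.14, 3.14].

### API

Orientations are given as a rotation vector (axis times angle).
In Python, from cell import sensors, camera, camera_model, hand_in, ctrl gives the robot as it stands.
- The arm moves only by the shell command python3 -m crank 'ROWS' [FORCE]. ROWS is JSON, a list of rows, each a list of 7 numbers: the shift along the tool's x, y, z in m, then the turn, a rotation vector about the tool's x, y, z in rad, then the gripper command: -1 is fully open, 1 is shut, values between are in proportion. In form: [[x, y, z, rx, ry, rz, fingers], ...]. A call has 1 to 5 rows; each row shifts and turns the commanded pose from where the row before left it, along the tool's axes as they then stand; what a row does not reach is not made up. A row lasts 1/12 s, in which the tool goes at most 41.7 mm and 7.16 degrees, less where a joint would pass 70% of its speed; a pose out of reach is approached as far as the arm can. A call with a gripper value outside its range is refused whole. The fingers move at their own pace and stop on an object; FORCE is the grip in N (left out, the last holds). Time passes only in rows, so rows that do not move let the fingers close. It gives the time, the measured TCP pose, the force, the opening and the grip force at its end, in the units of the state.
- sensors.state(): the state, without advancing time (a new reading comes with each control period).
- camera(name): name is "scene" or "top" or "wrist"; returns the picture (400x640x3 uint8, red, green, blue); there is no depth.
- camera_model(name): a dict with "fov_y" (degrees; the focal length in pixels is half the picture's height over the tangent of half this angle, whatever the lens; pixels are square), "cx", "cy" (the principal point, pixels), "dist" ([k1, k2, p1, p2, k3] as OpenCV has them; the pictures are not rectified), "rvec" (rotation vector, rad) and "tvec" (3), from world to camera coordinates, as OpenCV has them. Camera axes: x right, y down, z forward; pixel columns grow to the right and rows downward; lengths in m; the calibration is good to about 2 mm. A picture is of the moment at which its call begins: read the wrist's pose just before it. camera_model takes no time and is no camera call; for the wrist camera it gives the pose at the moment of the call.
- hand_in(): hands the job in; it is judged then, once.
The state is a dict: "clock": time; "joint_pos": joint angles; "joint_vel": joint speeds; "effort": joint torques, N m; "tcp_pos": TCP position; "tcp_rot": TCP orientation; "force": force on the tool from outside, world axes, zero at the start; "wrist_torque": the same for the moment, N m; "opening": opening from 0.0 (shut) to 1.0 (fully open); "grasp_force": force on a finger pad.
Only numpy, scipy, OpenCV 4.12 (cv2) and the standard library are available. Lean on these libraries where they do the work, as an engineer would, in place of code of your own. Each camera call takes 0.05 s, during which the arm holds its last target. There are 200 camera calls.

## Working session

There is one attempt and no reset: what is moved stays moved. The work goes in short steps, Python scripts to look and compute and a shell command to move; the robot and the scene stay as the last step left them, time stands still between calls to the robot, and variables do not carry over. Pictures are saved under pics/ and viewed, at most 10 in all, crops included, and the job is handed in when it is done.

```bash
ls; mkdir -p pics
python3 - <<'E'
from cell import sensors, camera, camera_model, ctrl
import cv2
print(sensors.state(), ctrl.tips_ahead)
for n in("scene","top"):
    print(n,camera_model(n)); cv2.imwrite(f"pics/{n}0.png",camera(n)[:,:,::-1])
E
```

```text
pics
{'clock': 0.0, 'joint_pos': array([ 1.10799437e+00,  2.76582992e-01,  1.50618257e+00, -1.53141471e-05,
        1.36068646e+00, -1.21022220e-01]), 'joint_vel': array([-0.00208693,  0.00175422, -0.00109398,  0.00079318, -0.00286038,
        0.00098516]), 'effort': array([ 1.72593045e-03, -4.16766572e+01, -2.45815498e+01, -3.27581229e-04,
        1.07524145e-02, -4.05005403e-05]), 'tcp_pos': array([0.19250804, 0.54126585, 0.24742683]), 'tcp_rot': array([-5.34163386e-01, -3.09531812e+00,  2.80343549e-03]), 'force': array([-0.89248151,  0.23970145,  0.95018589]), 'wrist_torque': array([ 0.01803665, -0.04130493,  0.02222563]), 'grasp_force': 0.0, 'opening': 0.9987078480896899} 0.017
scene {'fov_y': 53.53261453620017, 'cx': 319.62935776874707, 'cy': 196.33372911231262, 'dist': array([-0.01402952,  0.        ,  0.        ,  0.        ,  0.        ]), 'rvec': array([ 2.24169052, -1.07951418,  0.41373372]), 'tvec': array([-0.34773622,  0.37432744,  0.64043413])}
top {'fov_y': 47.20898685373934, 'cx': 315.9600680576158, 'cy': 202.7959081784137, 'dist': array([-0.13206895,  0.        ,  0.        ,  0.        ,  0.        ]), 'rvec': array([ 2.1795619 , -2.14844733,  0.09821502]), 'tvec': array([-0.02050988,  0.57864877,  1.1512664 ])}
```

View pics/scene0.png

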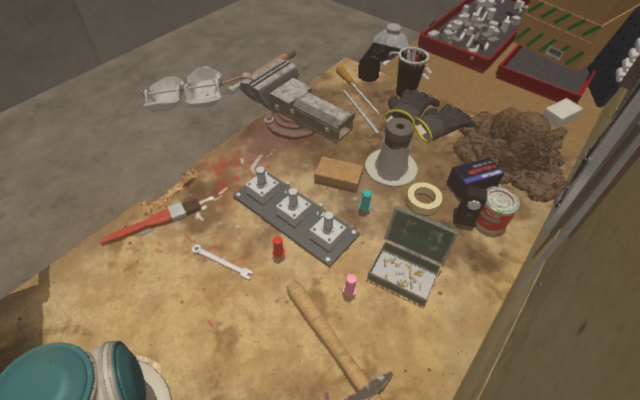

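View pics/top0.png

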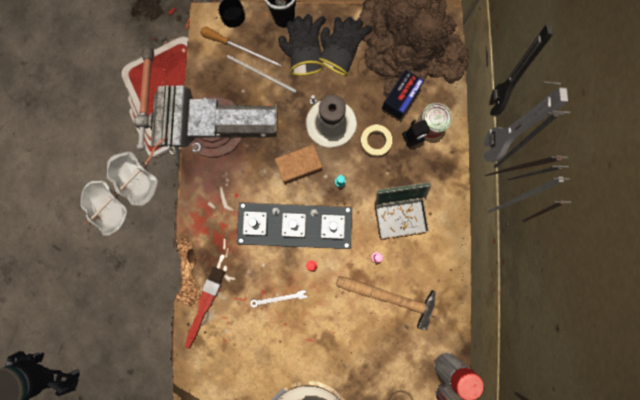

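The scene and top pictures show the steel pins in the three blocks: left (255,223), middle (293,226) and right (333,226) in the top picture. The green tin is at (402,217). The look-alikes are coloured and loose on the bench: red (312,266), pink (377,258) and turquoise (340,182). The pins to test are the three steel ones in the aluminium blocks on the plate. An enlarged crop should confirm this.

Run:
```python
import cv2,numpy as np
a=cv2.imread("pics/top0.png")[170:280,225:445]; b=cv2.imread("pics/scene0.png")[150:310,225:465]
a=cv2.resize(a,(780,390),interpolation=cv2.INTER_CUBIC)
cv2.imwrite("pics/c1.png",a)
b=cv2.resize(b,(780,520),interpolation=cv2.INTER_CUBIC)
cv2.imwrite("pics/c2.png",b)
```

```text
(no output)
```

View pics/c1.png

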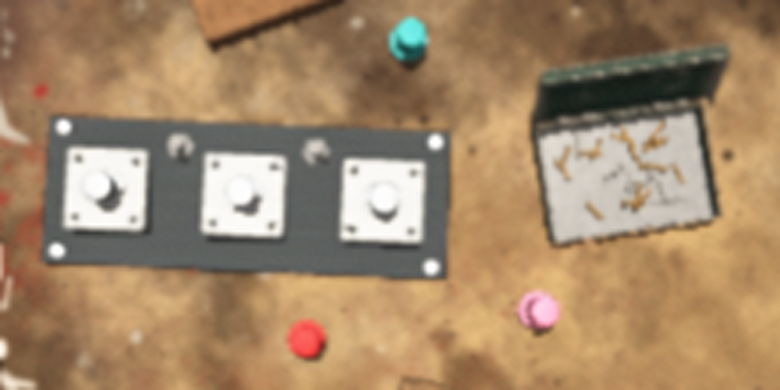

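View pics/c2.png

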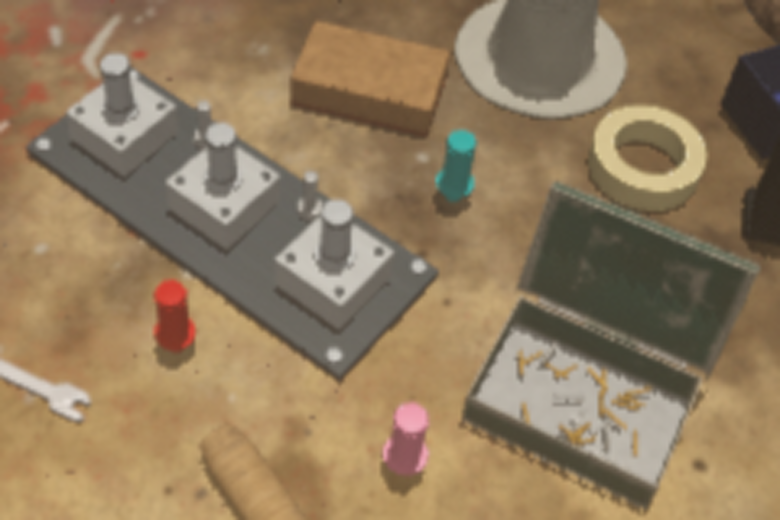

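The crops confirm it: three steel pins on their blocks (c1 block centres about (107,190), (244,194), (382,201)), two bolts on the far side of the row, the tin at right, and the coloured look-alikes standing free on the bench. Next I compute positions from both views.

```bash
cat > h.py <<'E'
import numpy as np,cv2
from cell import sensors,camera,camera_model
def ray(n,uv,z,m=None):
    m=m or camera_model(n); f=200/np.tan(np.radians(m["fov_y"]/2))
    K=np.array([[f,0,m["cx"]],[0,f,m["cy"]],[0,0,1]])
    p=cv2.undistortPoints(np.array(uv,float).reshape(-1,1,2),K,m["dist"]).reshape(-1,2)
    R=cv2.Rodrigues(m["rvec"])[0]; c=-R.T@m["tvec"]
    d=np.c_[p,np.ones(len(p))]@R
    return c+d*((z-c[2])/d[:,2])[:,None]
def axes():
    s=sensors.state(); return s, cv2.Rodrigues(np.array(s["tcp_rot"]))[0]
E
python3 - <<'E'
from h import *
np.set_printoptions(precision=4,suppress=True)
t=lambda l:np.array(l)/3.545+[225,170]
s=lambda l:np.array(l)/3.25+[225,150]
print(ray("top",t([(107,190),(244,194.5),(382.5,201)]),.04))
print(ray("top",t([(98,184),(240,189),(384,198)]),.088))
print(ray("scene",s([(116,62),(221,132),(337,210)]),.088))
print("tin",ray("top",t([(552,244),(718,217),(538,122),(703,108)]),.036))
print("tin",ray("scene",s([(467,407),(651,508)]),.036))
print("bolts",ray("top",t([(180,146),(316,150)]),.045)[:,:2])
st,R=axes();print(R, camera_model("wrist"))
E
```

```text
[[ 0.5222  0.1421  0.04  ]
 [ 0.5205  0.0432  0.04  ]
 [ 0.5173 -0.0563  0.04  ]]
[[ 0.5237  0.1416  0.088 ]
 [ 0.5218  0.0432  0.088 ]
 [ 0.517  -0.0561  0.088 ]]
[[ 0.5234  0.1411  0.088 ]
 [ 0.5205  0.0424  0.088 ]
 [ 0.5172 -0.0572  0.088 ]]
tin [[ 0.4882 -0.1787  0.036 ]
 [ 0.5089 -0.2994  0.036 ]
 [ 0.5762 -0.1684  0.036 ]
 [ 0.5881 -0.289   0.036 ]]
tin [[ 0.4796 -0.188   0.036 ]
 [ 0.4917 -0.3081  0.036 ]]
bolts [[ 0.5544  0.0896]
 [ 0.5529 -0.0081]]
[[-0.9422  0.3352 -0.0007]
 [ 0.3352  0.9422 -0.0015]
 [ 0.0002 -0.0017 -1.    ]] {'fov_y': 70.15907548189499, 'cx': 321.3840742234009, 'cy': 200.36922875606413, 'dist': array([-0.0521,  0.    ,  0.    ,  0.    ,  0.    ]), 'rvec': array([-2.3724, -1.673 , -0.2342]), 'tvec': array([-0.5747, -0.0356,  0.3788])}
```

```bash
python3 -m crank '[[0,0,0,0,0,-0.114,-1],[0,0,0,0,0,-0.114,-1],[0,0,0,0,0,-0.114,-1],[-0.022,-0.027,0.003,0,0,0,-0.3],[-0.022,-0.027,0.003,0,0,0,-0.3]]' 60
python3 -m crank '[[-0.022,-0.027,0.003,0,0,0,-0.3],[-0.022,-0.027,0.003,0,0,0,-0.3],[-0.022,-0.027,0.003,0,0,0,-0.3],[-0.022,-0.027,0.003,0,0,0,-0.3],[-0.022,-0.027,0.003,0,0,0,-0.3]]'
python3 -m crank '[[-0.022,-0.027,0.003,0,0,0,-0.3],[-0.022,-0.027,0.003,0,0,0,-0.3],[-0.022,-0.027,0.003,0,0,0,-0.3],[-0.022,-0.027,0.003,0,0,0,-0.3],[-0.022,-0.027,0.003,0,0,0,-0.3]]'
python3 -m crank '[[-0.022,-0.027,0.003,0,0,0,-0.3],[-0.022,-0.027,0.003,0,0,0,-0.3],[-0.022,-0.027,0.003,0,0,0,-0.3],[0,0,0,0,0,0,-0.3],[0,0,0,0,0,0,-0.3]]'
python3 - <<'E'
from h import *
np.set_printoptions(precision=4,suppress=True)
m=camera_model("wrist"); s,R=axes(); im=camera("wrist")
cv2.imwrite("pics/w1.png",im[:,:,::-1]); print(s["clock"],s["tcp_pos"],R,s["opening"]); print(s["force"])
import pickle; pickle.dump(m,open("w1.pkl","wb"))
E
```

```text
clock: 0.52
tcp_pos: [0.2363, 0.488, 0.2417]
tcp_rot: [0.006, -3.141, 0.0]
force: [0.9, 0.1, 0.8]
opening: 0.749
grasp_force: 0.0
clock: 0.93
tcp_pos: [0.3473, 0.3512, 0.2269]
tcp_rot: [0.001, -3.141, 0.0]
force: [0.0, 0.6, -0.1]
opening: 0.652
grasp_force: 0.0
clock: 1.35
tcp_pos: [0.4573, 0.2162, 0.2119]
tcp_rot: [0.0, -3.141, -0.0]
force: [-0.3, 1.1, 0.1]
opening: 0.649
grasp_force: 0.0
clock: 1.77
tcp_pos: [0.5234, 0.1354, 0.2024]
tcp_rot: [-0.005, -3.14, 0.0]
force: [0.1, 1.2, 0.5]
opening: 0.649
grasp_force: 0.0
1.7667 [0.5234 0.1354 0.2024] [[-1.      0.0032 -0.0016]
 [ 0.0032  1.     -0.    ]
 [ 0.0016 -0.     -1.    ]] 0.6487083824171761
[0.0715 1.2209 0.4998]
```

View pics/w1.png

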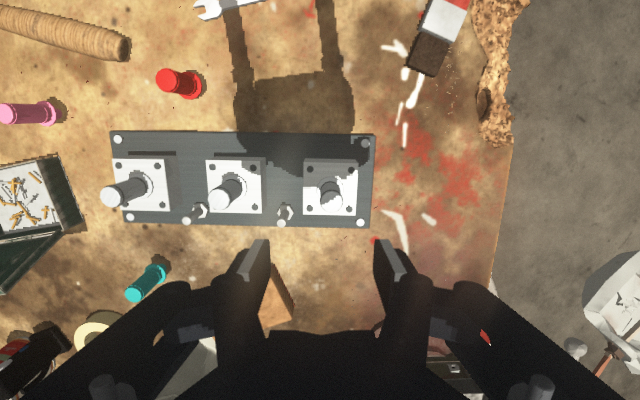

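The wrist view shows the left block at (331,187) with its pin shadowed, the middle block at (234,186) and the right block at (143,184). The bolts are at (283,215) and (195,212), behind the row. The tin is at the left edge, cut off.

Run:
```python
from h import *; import pickle
np.set_printoptions(precision=4,suppress=True)
m=pickle.load(open("w1.pkl","rb"))
print(ray(0,[(331,187),(234.5,186),(143.5,184.5)],.04,m))
print(ray(0,[(331,202),(217,204),(110,199)],.088,m))
```

```text
[[ 0.5218  0.1458  0.04  ]
 [ 0.5203  0.0452  0.04  ]
 [ 0.518  -0.0524  0.04  ]]
[[ 0.524   0.1442  0.088 ]
 [ 0.5255  0.0432  0.088 ]
 [ 0.5204 -0.0552  0.088 ]]
```

```bash
python3 -m crank '[[0,0.007,0.03,0,0,0,-0.3],[0,0,0.03,0,0,0,-0.3],[0,0,0.03,0,0,0,-0.3],[0,0,0.03,0,0,0,-0.3],[0,0,0.016,0,0,0,-0.3]]'
python3 -m crank '[[0,0,0,0,0,0,-0.3],[0,0,0,0,0,0,-0.3],[0,0,0,0,0,0,-0.3]]'
python3 -m crank '[[0,0,0,0,0,0,-0.3],[0,0,0,0,0,0,-0.3],[0,0,0,0,0,0,-0.3]]'
python3 - <<'E'
from h import *
m=camera_model("wrist"); s,R=axes(); im=camera("wrist")
cv2.imwrite("pics/w2.png",im[:,:,::-1]); print(s["tcp_pos"],s["force"],s["wrist_torque"])
E
```

```text
clock: 2.23
tcp_pos: [0.5195, 0.145, 0.0645]
tcp_rot: [0.003, -3.136, 0.0]
force: [-0.6, 0.5, -0.1]
opening: 0.651
grasp_force: 0.0
clock: 2.48
tcp_pos: [0.5234, 0.1448, 0.0686]
tcp_rot: [-0.002, 3.139, 0.001]
force: [0.2, 0.5, -0.2]
opening: 0.653
grasp_force: 0.0
clock: 2.73
tcp_pos: [0.5235, 0.1441, 0.0686]
tcp_rot: [-0.0, 3.139, 0.001]
force: [0.2, -0.5, 0.4]
opening: 0.651
grasp_force: 0.0
[0.52353384 0.14407131 0.06855327] [ 0.17727372 -0.54337141  0.36576893] [-0.01919144  0.01429203  0.02394185]
```

View pics/w2.png

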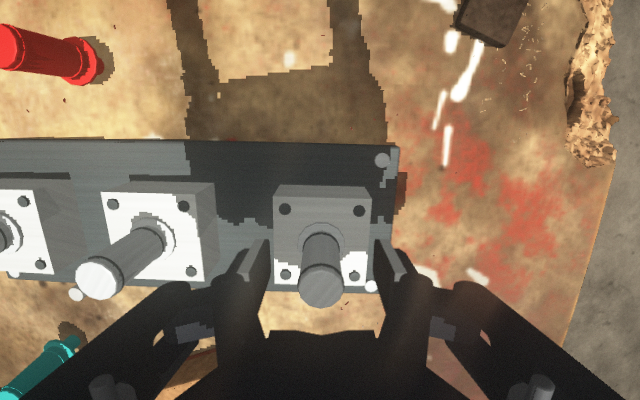

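The left pin's top is at (321,290), midway between the pads at (270,240) and (374,240). I close on it.

```bash
python3 -m crank '[[0,0,0,0,0,0,0.4],[0,0,0,0,0,0,0.4],[0,0,0,0,0,0,0.4],[0,0,0,0,0,0,0.4]]' 50
python3 -m crank '[[0,0,0,0,0,0,1]]'
python3 -m crank '[[0,0,0,0,0,0,1]]'
python3 -m crank '[[0,0,0,0,0,0,1],[0,0,0,0,0,0,1],[0,0,0,0,0,0,1]]'
python3 -m crank '[[0,0,0,0,0,0,1],[0,0,0,0,0,0,1],[0,0,0,0,0,0,1]]'
```

```text
clock: 3.12
tcp_pos: [0.5228, 0.1438, 0.0673]
tcp_rot: [-0.0, 3.142, 0.0]
force: [-0.2, 0.4, -0.0]
opening: 0.301
grasp_force: 0.0
clock: 3.2
tcp_pos: [0.5229, 0.1436, 0.0674]
tcp_rot: [0.0, -3.142, 0.0]
force: [0.1, -0.1, 1.5]
opening: 0.22
grasp_force: 48.7
clock: 3.28
tcp_pos: [0.5228, 0.1436, 0.0674]
tcp_rot: [0.001, -3.142, 0.0]
force: [-0.7, -1.6, 2.3]
opening: 0.226
grasp_force: 48.7
clock: 3.53
tcp_pos: [0.5228, 0.1437, 0.0674]
tcp_rot: [-0.001, 3.142, -0.0]
force: [0.2, -2.0, 2.8]
opening: 0.22
grasp_force: 48.7
clock: 3.78
tcp_pos: [0.5228, 0.1436, 0.0674]
tcp_rot: [-0.0, 3.142, -0.0]
force: [-0.3, -2.4, 3.5]
opening: 0.219
grasp_force: 48.7
```

```bash
python3 -m crank '[[0,0,-0.0002,0,0,0,1],[0,0,-0.0002,0,0,0,1]]'|grep -E 'pos|force'
python3 -m crank '[[0,0,-0.0002,0,0,0,1],[0,0,-0.0002,0,0,0,1]]'|grep -E 'pos|force'
python3 -m crank '[[0,0,0,0,0,0,1],[0,0,0,0,0,0,1],[0,0,0,0,0,0,1]]'|grep -E 'pos|force'
```

```text
tcp_pos: [0.5228, 0.1437, 0.0675]
force: [0.2, -1.9, -0.1]
grasp_force: 48.7
tcp_pos: [0.5228, 0.1437, 0.0677]
force: [0.5, -2.3, -2.9]
grasp_force: 48.8
tcp_pos: [0.5228, 0.1437, 0.0679]
force: [2.0, -4.0, -2.2]
grasp_force: 48.8
```

```bash
python3 -m crank '[[0,0,-0.0002,0,0,0,1],[0,0,-0.0002,0,0,0,1],[0,0,0,0,0,0,1]]'|grep -E 'pos|force:'
python3 -m crank '[[0,0,-0.0002,0,0,0,1],[0,0,0,0,0,0,1]]'|grep -E 'pos|force:'
python3 -m crank '[[0,0,-0.0002,0,0,0,1],[0,0,0,0,0,0,1]]'|grep -E 'pos|force:'
```

```text
tcp_pos: [0.5228, 0.1437, 0.0683]
force: [0.4, -3.2, -2.7]
grasp_force: 48.8
tcp_pos: [0.5228, 0.1437, 0.0685]
force: [1.0, -4.1, -4.0]
grasp_force: 48.9
tcp_pos: [0.5228, 0.1437, 0.0688]
force: [2.1, -3.9, -5.5]
grasp_force: 48.9
```

```bash
python3 -m crank '[[0,0,-0.0002,0,0,0,1],[0,0,-0.0002,0,0,0,1],[0,0,0,0,0,0,1]]'|grep -E 'pos|force:'
python3 -m crank '[[0,0,-0.0002,0,0,0,1],[0,0,0,0,0,0,1]]'|grep -E 'pos|force:'
python3 -m crank '[[0,0,-0.0002,0,0,0,1],[0,0,0,0,0,0,1]]'|grep -E 'pos|force:'
```

```text
tcp_pos: [0.5228, 0.1437, 0.0691]
force: [2.1, -4.3, -6.1]
grasp_force: 48.9
tcp_pos: [0.5228, 0.1437, 0.0694]
force: [2.5, -4.5, -6.7]
grasp_force: 49.0
tcp_pos: [0.5228, 0.1437, 0.0695]
force: [2.0, -4.9, -7.8]
grasp_force: 49.0
```

```bash
python3 -m crank '[[0,0,-0.0002,0,0,0,1],[0,0,-0.0002,0,0,0,1],[0,0,0,0,0,0,1]]'|grep -E 'pos|force:'
python3 -m crank '[[0,0,-0.0002,0,0,0,1],[0,0,0,0,0,0,1]]'|grep -E 'pos|force:'
python3 -m crank '[[0,0,0,0,0,0,1]]'|grep -E 'pos|force:'
```

```text
tcp_pos: [0.5228, 0.1437, 0.0698]
force: [3.3, -4.0, -8.6]
grasp_force: 49.0
tcp_pos: [0.5228, 0.1437, 0.07]
force: [2.6, -4.0, -10.0]
grasp_force: 49.0
tcp_pos: [0.5228, 0.1437, 0.0699]
force: [3.6, -4.0, -9.2]
grasp_force: 49.0
```

```bash
python3 -m crank '[[0,0,-0.0002,0,0,0,1],[0,0,0,0,0,0,1]]'|grep -E 'pos|force:'
python3 -m crank '[[0,0,0,0,0,0,1],[0,0,0,0,0,0,1]]'|grep -E 'pos|force:'
python3 -m crank '[[0,0,0,0,0,0,1],[0,0,0,0,0,0,1]]'|grep -E 'pos|force:'
python3 -m crank '[[0,0,0,0,0,0,1],[0,0,0,0,0,0,1]]'|grep -E 'pos|force:'
python3 -m crank '[[0,0,0,0,0,0,1],[0,0,0,0,0,0,1]]'|grep -E 'pos|force:'
```

```text
tcp_pos: [0.5228, 0.1437, 0.0701]
force: [2.8, -4.1, -9.2]
grasp_force: 49.0
tcp_pos: [0.5228, 0.1437, 0.0701]
force: [3.0, -4.6, -9.4]
grasp_force: 49.0
tcp_pos: [0.5228, 0.1437, 0.0701]
force: [2.6, -4.1, -9.5]
grasp_force: 49.0
tcp_pos: [0.5228, 0.1437, 0.0701]
force: [2.9, -4.4, -9.1]
grasp_force: 49.0
tcp_pos: [0.5228, 0.1437, 0.0701]
force: [3.6, -4.7, -9.4]
grasp_force: 49.0
```

```bash
python3 -m crank '[[0,0,-0.0003,0,0,0,1],[0,0,0,0,0,0,1]]'|grep -E 'pos|force:'
python3 -m crank '[[0,0,0,0,0,0,1],[0,0,0,0,0,0,1],[0,0,0,0,0,0,1]]'|grep -E 'pos|force:'
python3 -m crank '[[0,0,0,0,0,0,1],[0,0,0,0,0,0,1],[0,0,0,0,0,0,1]]'|grep -E 'pos|force:'
python3 -m crank '[[0,0,0,0,0,0,1],[0,0,0,0,0,0,1]]'|grep -E 'clo|pos|force:'
python3 -m crank '[[0,0,0.0005,0,0,0,1],[0,0,0.0005,0,0,0,1],[0,0,0.0005,0,0,0,1],[0,0,0.0005,0,0,0,1]]'|grep -E 'pos|force:'
python3 -m crank '[[0,0,0.0005,0,0,0,1],[0,0,0.0005,0,0,0,1],[0,0,0.0003,0,0,0,1],[0,0,0.0002,0,0,0,1]]'|grep -E 'pos|force:'
python3 -m crank '[[0,0,0,0,0,0,1],[0,0,0,0,0,0,1]]'|grep -E 'pos|force:'
```

```text
tcp_pos: [0.5228, 0.1437, 0.0703]
force: [3.4, -4.9, -10.4]
grasp_force: 49.1
tcp_pos: [0.5228, 0.1437, 0.0703]
force: [2.3, -3.8, -10.9]
grasp_force: 49.1
tcp_pos: [0.5228, 0.1437, 0.0703]
force: [2.9, -3.5, -10.5]
grasp_force: 49.1
clock: 7.7
tcp_pos: [0.5228, 0.1437, 0.0703]
force: [3.2, -4.2, -11.1]
grasp_force: 49.1
tcp_pos: [0.5228, 0.1437, 0.0688]
force: [1.0, -5.2, -5.7]
grasp_force: 49.1
tcp_pos: [0.5228, 0.1437, 0.0679]
force: [0.7, -5.3, -2.0]
grasp_force: 49.2
tcp_pos: [0.5228, 0.1437, 0.0679]
force: [-0.3, -4.4, -1.2]
grasp_force: 49.2
```

The left pin held about 10.5 N for over 0.5 s. I press it home and release.

```bash
python3 -m crank '[[0,0,0.0003,0,0,0,1],[0,0,0.0003,0,0,0,1],[0,0,0,0,0,0,1]]'|grep -E 'pos|force:'
python3 -m crank '[[0,0,0.0003,0,0,0,1],[0,0,0,0,0,0,1],[0,0,0,0,0,0,1]]'|grep -E 'pos|force:'
```

```text
tcp_pos: [0.5228, 0.1437, 0.0675]
force: [0.6, -5.0, -0.3]
grasp_force: 49.3
tcp_pos: [0.5228, 0.1437, 0.0675]
force: [-1.0, -6.0, 1.1]
grasp_force: 49.5
```

```bash
python3 -m crank '[[0,0,0.0003,0,0,0,1],[0,0,0.0002,0,0,0,1],[0,0,0,0,0,0,1]]'|grep -E 'pos|force:'
python3 -m crank '[[0,0,0,0,0,0,0.3],[0,0,0,0,0,0,0.3],[0,0,0,0,0,0,-0.3],[0,0,0,0,0,0,-0.3],[0,0,0,0,0,0,-0.3]]'|grep -E 'pos|force:|open'
python3 -m crank '[[0,0,-0.03,0,0,0,-0.3],[0,0,-0.04,0,0,0,-0.3],[0,0,-0.02,0,0,0,-0.3],[0,-0.033,0,0,0,0,-0.3],[0,-0.033,0,0,0,0,-0.3]]'|grep -E 'clo|pos|force:'
python3 -m crank '[[0.003,-0.033,0,0,0,0,-0.3],[0,0,0,0,0,0,-0.3],[0,0,0,0,0,0,-0.3],[0,0,0,0,0,0,-0.3]]'|grep -E 'clo|pos|force:'
python3 - <<'E'
from h import *
im=camera("scene")
cv2.imwrite("pics/s2.png",cv2.resize(im[150:310,225:465,::-1],(780,520),interpolation=cv2.INTER_CUBIC))
E
```

```text
tcp_pos: [0.5228, 0.1437, 0.0674]
force: [-0.5, -5.3, 3.2]
grasp_force: 49.8
tcp_pos: [0.5229, 0.1443, 0.066]
force: [-0.2, -0.2, -0.2]
opening: 0.65
grasp_force: 0.0
clock: 10.12
tcp_pos: [0.5242, 0.0787, 0.158]
force: [-0.1, 0.2, -0.5]
grasp_force: 0.0
clock: 10.45
tcp_pos: [0.5198, 0.0452, 0.1558]
force: [-0.5, -0.8, 0.6]
grasp_force: 0.0
```

View pics/s2.png

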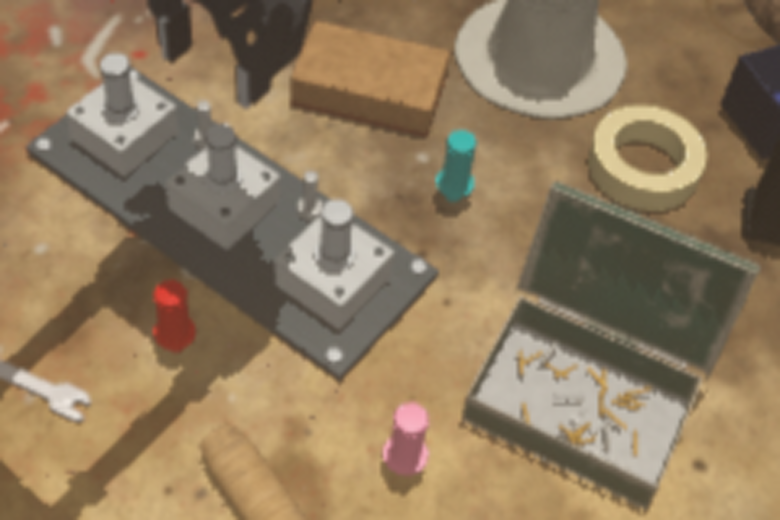

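The left pin is back in its original place, head at (116,62) as before. The gripper now stands over the middle pin.

```bash
python3 -m crank '[[-0.001,-0.001,0.03,0,0,0,-0.3],[0,0,0.03,0,0,0,-0.3],[0,0,0.02,0,0,0,-0.3],[0,0,0.008,0,0,0,0],[0,0,0,0,0,0,0.3]]'
python3 -m crank '[[0,0,0,0,0,0,0.35],[0,0,0,0,0,0,0.35],[0,0,0,0,0,0,0.35]]'|grep -E 'pos|force:'
python3 -m crank '[[0,0,0,0,0,0,0.35],[0,0,0,0,0,0,0.35]]'|grep -E 'pos|force:'
python3 -m crank '[[0,0,0,0,0,0,0.4]]'|grep -E 'pos|force:'
python3 -m crank '[[0,0,0,0,0,0,1],[0,0,0,0,0,0,1]]' 50|grep -E 'pos|force:'
python3 -m crank '[[0,0,0,0,0,0,1],[0,0,0,0,0,0,1],[0,0,0,0,0,0,1],[0,0,0,0,0,0,1]]'
```

```text
clock: 10.92
tcp_pos: [0.5194, 0.045, 0.066]
tcp_rot: [0.003, -3.137, -0.001]
force: [-0.2, -0.1, 0.5]
opening: 0.378
grasp_force: 0.0
tcp_pos: [0.5221, 0.0441, 0.0693]
force: [-0.3, 0.4, 0.0]
grasp_force: 0.0
tcp_pos: [0.5214, 0.0438, 0.0688]
force: [-0.2, 0.1, 1.2]
grasp_force: 0.0
tcp_pos: [0.5212, 0.0438, 0.0685]
force: [-0.0, 0.7, 0.2]
grasp_force: 0.0
tcp_pos: [0.5211, 0.0437, 0.0685]
force: [-1.1, 0.5, 4.6]
grasp_force: 48.7
clock: 11.92
tcp_pos: [0.5211, 0.0437, 0.0685]
tcp_rot: [-0.0, 3.141, -0.0]
force: [-0.5, -0.4, 6.1]
opening: 0.221
grasp_force: 48.7
```

```bash
python3 -m crank '[[0,0,-0.0002,0,0,0,1],[0,0,-0.0002,0,0,0,1],[0,0,0,0,0,0,1]]'|grep -E 'pos|force:'
python3 -m crank '[[0,0,-0.0002,0,0,0,1],[0,0,-0.0001,0,0,0,1],[0,0,0,0,0,0,1]]'|grep -E 'pos|force:'
python3 -m crank '[[0,0,-0.0002,0,0,0,1],[0,0,0,0,0,0,1]]'|grep -E 'pos|force:'
python3 -m crank '[[0,0,-0.0002,0,0,0,1],[0,0,0,0,0,0,1]]'|grep -E 'pos|force:'
```

```text
tcp_pos: [0.5211, 0.0437, 0.0685]
force: [-0.5, -1.5, 4.9]
grasp_force: 48.7
tcp_pos: [0.5211, 0.0437, 0.0685]
force: [-0.1, -0.8, 1.8]
grasp_force: 48.7
tcp_pos: [0.5211, 0.0437, 0.0685]
force: [1.3, -2.2, -0.4]
grasp_force: 48.7
tcp_pos: [0.521, 0.0437, 0.0687]
force: [1.6, -2.5, -3.0]
grasp_force: 48.8
```

```bash
python3 -m crank '[[0,0,-0.0001,0,0,0,1],[0,0,-0.0001,0,0,0,1],[0,0,0,0,0,0,1]]'|grep -E 'pos|force:'
python3 -m crank '[[0,0,-0.0001,0,0,0,1],[0,0,-0.0001,0,0,0,1],[0,0,0,0,0,0,1]]'|grep -E 'pos|force:'
python3 -m crank '[[0,0,-0.0001,0,0,0,1],[0,0,-0.0001,0,0,0,1],[0,0,0,0,0,0,1]]'|grep -E 'pos|force:'
```

```text
tcp_pos: [0.521, 0.0437, 0.0689]
force: [2.1, -2.7, -3.2]
grasp_force: 48.8
tcp_pos: [0.521, 0.0437, 0.0692]
force: [3.6, -3.1, -5.9]
grasp_force: 48.9
tcp_pos: [0.521, 0.0437, 0.0694]
force: [4.0, -3.7, -7.0]
grasp_force: 48.9
```

```bash
python3 -m crank '[[0,0,-0.0001,0,0,0,1],[0,0,-0.0001,0,0,0,1],[0,0,0,0,0,0,1]]'|grep -E 'pos|force:'
python3 -m crank '[[0,0,-0.0001,0,0,0,1],[0,0,-0.0001,0,0,0,1],[0,0,0,0,0,0,1]]'|grep -E 'pos|force:'
python3 -m crank '[[0,0,0,0,0,0,1]]'|grep -E 'pos|force:'
```

```text
tcp_pos: [0.521, 0.0437, 0.0695]
force: [4.7, -3.3, -9.0]
grasp_force: 49.0
tcp_pos: [0.521, 0.0437, 0.0696]
force: [3.9, -3.6, -9.2]
grasp_force: 49.0
tcp_pos: [0.521, 0.0437, 0.0696]
force: [5.2, -3.5, -10.1]
grasp_force: 49.0
```

```bash
python3 -m crank '[[0,0,-0.0001,0,0,0,1],[0,0,0,0,0,0,1]]'|grep -E 'pos|force:'
python3 -m crank '[[0,0,0,0,0,0,1],[0,0,0,0,0,0,1],[0,0,0,0,0,0,1]]'|grep -E 'pos|force:'
python3 -m crank '[[0,0,0,0,0,0,1],[0,0,0,0,0,0,1],[0,0,0,0,0,0,1]]'|grep -E 'pos|force:'
python3 -m crank '[[0,0,0,0,0,0,1],[0,0,0,0,0,0,1],[0,0,0,0,0,0,1]]'|grep -E 'clo|pos|force:'
```

```text
tcp_pos: [0.521, 0.0437, 0.0696]
force: [4.8, -3.0, -9.1]
grasp_force: 49.0
tcp_pos: [0.521, 0.0437, 0.0696]
force: [4.8, -2.8, -10.5]
grasp_force: 49.0
tcp_pos: [0.521, 0.0437, 0.0696]
force: [5.3, -2.6, -10.0]
grasp_force: 49.0
clock: 15.0
tcp_pos: [0.521, 0.0437, 0.0696]
force: [4.3, -3.8, -10.0]
grasp_force: 49.0
```

The middle pin held about 10.2 N for over 0.8 s without creeping, so its seat is sound. I lower it home.

```bash
python3 -m crank '[[0,0,0.0003,0,0,0,1],[0,0,0.0003,0,0,0,1],[0,0,0.0003,0,0,0,1],[0,0,0.0003,0,0,0,1]]'|grep -E 'pos|force:'
python3 -m crank '[[0,0,0.0003,0,0,0,1],[0,0,0.0003,0,0,0,1],[0,0,0.0003,0,0,0,1],[0,0,0,0,0,0,1]]'|grep -E 'pos|force:'
python3 -m crank '[[0,0,0,0,0,0,1],[0,0,0,0,0,0,1]]'|grep -E 'pos|force:'
```

```text
tcp_pos: [0.521, 0.0437, 0.069]
force: [2.7, -3.4, -5.3]
grasp_force: 49.1
tcp_pos: [0.521, 0.0437, 0.0685]
force: [2.1, -4.3, 0.3]
grasp_force: 49.4
tcp_pos: [0.5211, 0.0437, 0.0685]
force: [1.8, -3.0, 0.9]
grasp_force: 49.5
```

```bash
python3 -m crank '[[0,0,0.0003,0,0,0,1],[0,0,0.0003,0,0,0,1],[0,0,0,0,0,0,1]]'|grep -E 'pos|force:'
python3 -m crank '[[0,0,0,0,0,0,0.3],[0,0,0,0,0,0,0.3],[0,0,0,0,0,0,-0.3],[0,0,0,0,0,0,-0.3],[0,0,0,0,0,0,-0.3]]'|grep -E 'pos|force:|open'
python3 -m crank '[[0,0,-0.03,0,0,0,-0.3],[0,0,-0.04,0,0,0,-0.3],[0,0,-0.02,0,0,0,-0.3],[0,-0.033,0,0,0,0,-0.3],[0,-0.033,0,0,0,0,-0.3]]'|grep -E 'clo|pos|force:'
python3 -m crank '[[0.0025,-0.0335,0,0,0,0,-0.3],[0,0,0,0,0,0,-0.3],[0,0,0,0,0,0,-0.3],[0,0,0,0,0,0,-0.3]]'|grep -E 'clo|pos|force:'
python3 - <<'E'
from h import *
np.set_printoptions(precision=4,suppress=True)
import pickle
m=camera_model("wrist"); im=camera("wrist"); pickle.dump(m,open("w3.pkl","wb"))
cv2.imwrite("pics/w3.png",im[:,:,::-1])
E
```

```text
tcp_pos: [0.5211, 0.0437, 0.0685]
force: [-0.5, -3.4, 7.5]
grasp_force: 50.3
tcp_pos: [0.5202, 0.0443, 0.067]
force: [0.6, -0.6, -0.6]
opening: 0.652
grasp_force: 0.0
clock: 16.92
tcp_pos: [0.5219, -0.0215, 0.1593]
force: [0.5, -0.9, -1.3]
grasp_force: 0.0
clock: 17.25
tcp_pos: [0.518, -0.0552, 0.1571]
force: [0.9, 0.0, 0.6]
grasp_force: 0.0
```

View pics/w3.png

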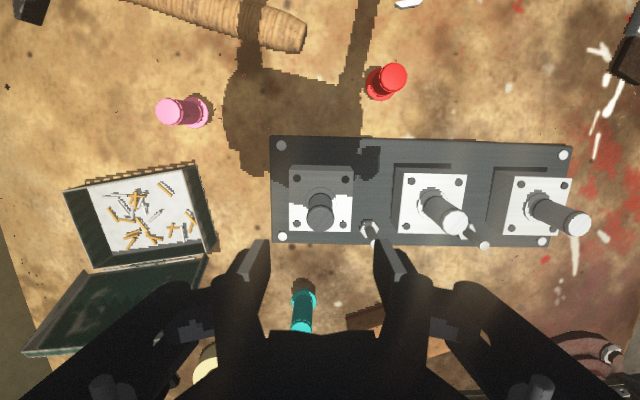

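The wrist view shows the right pin at (320,208), centred between the pads. The middle and left pins stand on their collars. The tin's rim corners are about (65,190), (198,162), (214,250) and (93,270).

```bash
python3 -m crank '[[0,-0.001,0.03,0,0,0,-0.3],[0,0,0.03,0,0,0,-0.3],[0,0,0.02,0,0,0,-0.3],[0,0,0.007,0,0,0,0],[0,0,0,0,0,0,0.3]]'
python3 -m crank '[[0,0,0,0,0,0,0.35],[0,0,0,0,0,0,0.35],[0,0,0,0,0,0,0.35]]'|grep -E 'pos|force:'
python3 -m crank '[[0,0,0,0,0,0,0.35],[0,0,0,0,0,0,0.35]]'|grep -E 'pos|force:'
python3 -m crank '[[0,0,0,0,0,0,0.4]]'|grep -E 'pos|force:'
python3 -m crank '[[0,0,0,0,0,0,1],[0,0,0,0,0,0,1]]' 50|grep -E 'pos|force:'
python3 -m crank '[[0,0,0,0,0,0,1],[0,0,0,0,0,0,1],[0,0,0,0,0,0,1],[0,0,0,0,0,0,1]]'
python3 - <<'E'
from h import *; import pickle
np.set_printoptions(precision=4,suppress=True)
m=pickle.load(open("w3.pkl","rb"))
p=ray(0,[(65,190),(198,162),(214,250),(93,270)],.036,m);print(p,p.mean(0))
print(ray(0,[(320,190)],.04,m),ray(0,[(320,213)],.088,m))
E
```

```text
clock: 17.72
tcp_pos: [0.517, -0.0551, 0.0686]
tcp_rot: [0.003, -3.137, -0.002]
force: [-0.4, -0.4, 0.3]
opening: 0.379
grasp_force: 0.0
tcp_pos: [0.5196, -0.0567, 0.0718]
force: [-0.5, 0.4, -0.5]
grasp_force: 0.0
tcp_pos: [0.5189, -0.0568, 0.0713]
force: [0.1, -0.2, -0.5]
grasp_force: 0.0
tcp_pos: [0.5186, -0.0568, 0.071]
force: [0.6, 0.1, -0.7]
grasp_force: 0.0
tcp_pos: [0.5186, -0.0565, 0.0709]
force: [-0.5, 1.7, 5.0]
grasp_force: 48.6
clock: 18.72
tcp_pos: [0.5186, -0.0566, 0.0709]
tcp_rot: [-0.0, 3.141, 0.0]
force: [-0.2, 1.8, 5.9]
opening: 0.216
grasp_force: 48.7
[[ 0.5085 -0.294   0.036 ]
 [ 0.4838 -0.1627  0.036 ]
 [ 0.5683 -0.1575  0.036 ]
 [ 0.5919 -0.2857  0.036 ]] [ 0.5381 -0.225   0.036 ]
[[ 0.5084 -0.0558  0.04  ]] [[ 0.5136 -0.0557  0.088 ]]
```

```bash
python3 -m crank '[[0,0,-0.0002,0,0,0,1],[0,0,-0.0002,0,0,0,1],[0,0,0,0,0,0,1]]'|grep -E 'pos|force:'
python3 -m crank '[[0,0,-0.0002,0,0,0,1],[0,0,-0.0002,0,0,0,1],[0,0,0,0,0,0,1]]'|grep -E 'pos|force:'
python3 -m crank '[[0,0,-0.0002,0,0,0,1],[0,0,0,0,0,0,1]]'|grep -E 'pos|force:'
python3 -m crank '[[0,0,-0.0002,0,0,0,1],[0,0,0,0,0,0,1]]'|grep -E 'pos|force:'
python3 -m crank '[[0,0,-0.0002,0,0,0,1],[0,0,0,0,0,0,1]]'|grep -E 'pos|force:'
```

```text
tcp_pos: [0.5186, -0.0566, 0.0709]
force: [0.4, 1.7, 4.8]
grasp_force: 48.7
tcp_pos: [0.5185, -0.0566, 0.071]
force: [1.3, 1.7, -0.1]
grasp_force: 48.7
tcp_pos: [0.5183, -0.0566, 0.071]
force: [1.5, 0.8, -1.6]
grasp_force: 48.8
tcp_pos: [0.5178, -0.0566, 0.071]
force: [0.3, 1.6, -3.4]
grasp_force: 48.8
tcp_pos: [0.5179, -0.0567, 0.0714]
force: [-0.2, 0.3, -4.7]
grasp_force: 48.9
```

```bash
python3 -m crank '[[0,0,-0.0002,0,0,0,1],[0,0,0,0,0,0,1]]'|grep -E 'pos|force:'
python3 -m crank '[[0,0,-0.0002,0,0,0,1],[0,0,0,0,0,0,1]]'|grep -E 'pos|force:'
python3 -m crank '[[0,0,-0.0002,0,0,0,1],[0,0,0,0,0,0,1]]'|grep -E 'pos|force:'
python3 -m crank '[[0,0,-0.0002,0,0,0,1],[0,0,0,0,0,0,1]]'|grep -E 'pos|force:'
```

```text
tcp_pos: [0.518, -0.0568, 0.0718]
force: [1.0, 0.8, -3.6]
grasp_force: 48.9
tcp_pos: [0.5182, -0.0568, 0.0722]
force: [-0.4, 0.5, -4.1]
grasp_force: 48.9
tcp_pos: [0.5183, -0.0568, 0.0724]
force: [1.0, -0.6, -4.4]
grasp_force: 48.9
tcp_pos: [0.5184, -0.0568, 0.0726]
force: [0.0, -0.1, -3.5]
grasp_force: 48.9
```

The force stays at about 4 N while the pin rises, so it is slipping: this is the loose one. I keep drawing it gently.

```bash
python3 -m crank '[[0,0,-0.0005,0,0,0,1],[0,0,-0.0005,0,0,0,1],[0,0,-0.0005,0,0,0,1]]'|grep -E 'pos|force:'
python3 -m crank '[[0,0,-0.0008,0,0,0,1],[0,0,-0.0008,0,0,0,1],[0,0,-0.0008,0,0,0,1]]'|grep -E 'pos|force:'
python3 -m crank '[[0,0,-0.001,0,0,0,1],[0,0,-0.001,0,0,0,1],[0,0,-0.001,0,0,0,1]]'|grep -E 'pos|force:'
```

```text
tcp_pos: [0.5184, -0.0567, 0.0741]
force: [0.4, -0.4, -3.6]
grasp_force: 48.9
tcp_pos: [0.5184, -0.0566, 0.0766]
force: [0.6, -0.2, -5.6]
grasp_force: 48.9
tcp_pos: [0.5184, -0.0566, 0.0796]
force: [0.0, -0.6, -5.3]
grasp_force: 48.9
```

```bash
python3 -m crank '[[0,0,-0.0015,0,0,0,1],[0,0,-0.0015,0,0,0,1],[0,0,-0.0015,0,0,0,1]]'|grep -E 'pos|force:'
python3 -m crank '[[0,0,-0.0015,0,0,0,1],[0,0,-0.0015,0,0,0,1],[0,0,-0.002,0,0,0,1],[0,0,-0.002,0,0,0,1]]'|grep -E 'pos|force:'
python3 -m crank '[[0,0,-0.005,0,0,0,1],[0,0,-0.01,0,0,0,1],[0,0,-0.02,0,0,0,1],[0,0,-0.02,0,0,0,1],[0,0,-0.01,0,0,0,1]]'
python3 -m crank '[[0,0,0,0,0,0,1]]'|grep -E 'pos|force:'
```

```text
tcp_pos: [0.5187, -0.0567, 0.0845]
force: [0.6, 0.5, 0.1]
grasp_force: 49.0
tcp_pos: [0.5185, -0.0567, 0.0914]
force: [0.0, 0.4, -0.9]
grasp_force: 49.0
clock: 22.13
tcp_pos: [0.5197, -0.057, 0.1589]
tcp_rot: [-0.0, 3.137, -0.002]
force: [0.9, 0.4, -0.8]
opening: 0.222
grasp_force: 49.0
tcp_pos: [0.5203, -0.0571, 0.159]
force: [-1.2, 0.1, -0.9]
grasp_force: 49.0
```

The pin is out and held. Next I carry it over the tin and tilt it so that it lies down inside.

```bash
python3 -m crank '[[-0.0045,-0.029,0,0,0,0,1],[-0.0045,-0.029,0,0,0,0,1],[-0.0045,-0.029,0,0,0,0,1],[-0.0045,-0.029,0,0,0,0,1],[-0.0045,-0.029,0,0,0,0,1]]'|grep pos
python3 -m crank '[[-0.0045,-0.029,0,0,0,0,1],[0,0,0,0,0,-0.09,1],[0,0,0,0,0,-0.09,1],[0,0,0,0,0,0,1]]'|grep pos
python3 -m crank '[[0,0,0.01,0,-0.08,0,1],[0,0,0,0,-0.08,0,1],[0,0,0,0,-0.08,0,1],[0,0,0,0,-0.08,0,1],[0,0,0,0,-0.08,0,1]]'|grep pos
python3 -m crank '[[0,0,0,0,-0.08,0,1],[0,0,0,0,0,0,1],[0,0,0,0,0,0,1],[0,0,0,0,0,0,1]]'
python3 - <<'E'
from h import *
im=np.hstack([cv2.resize(camera("scene")[200:350,340:490,::-1],(400,400)),cv2.resize(camera("top")[150:250,350:450,::-1],(400,400))])
cv2.imwrite("pics/t1.png",im)
E
```

```text
tcp_pos: [0.5404, -0.2026, 0.1551]
tcp_pos: [0.5447, -0.2311, 0.1547]
tcp_pos: [0.5466, -0.2282, 0.1472]
clock: 23.72
tcp_pos: [0.5592, -0.2185, 0.1585]
tcp_rot: [-0.21, 2.694, 0.035]
force: [0.3, -0.6, -0.7]
opening: 0.219
grasp_force: 49.3
```

View pics/t1.png

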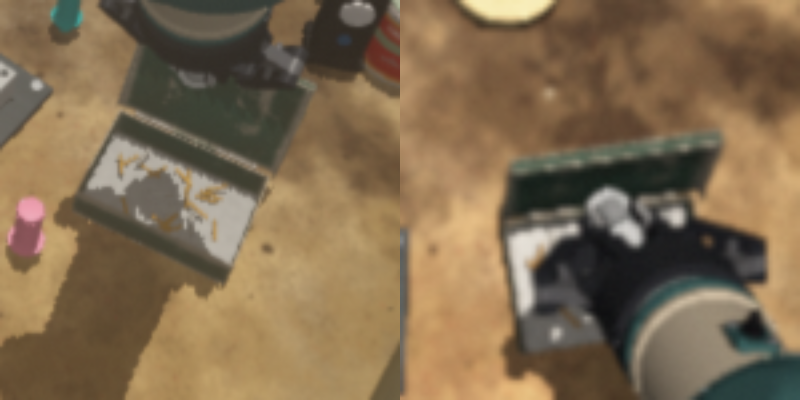

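The pin, gripped and tilted, hangs over the tin's far side, foot toward the lid (about (610,205) in the top crop). The TCP drifted forward a little, so I check the state.

```bash
python3 -m crank '[[0,0,0,0,0,0,1],[0,0,0,0,0,0,1],[0,0,0,0,0,0,1]]'
python3 - <<'E'
from h import *
np.set_printoptions(precision=4,suppress=True)
s,R=axes(); print(R,s["tcp_pos"],s["joint_vel"])
for tgt in [(.541,-.232,.1),(.541,-.232,.049)]: print(R.T@(np.array(tgt)-s["tcp_pos"]))
print("foot",s["tcp_pos"]+.046*R[:,2])
E
```

```text
clock: 24.07
tcp_pos: [0.5592, -0.2185, 0.1584]
tcp_rot: [-0.209, 2.693, 0.036]
force: [-0.9, 0.7, -0.5]
opening: 0.221
grasp_force: 49.3
[[-0.8932 -0.1527  0.4229]
 [-0.1414  0.9882  0.0582]
 [-0.4268 -0.0078 -0.9043]] [ 0.5592 -0.2185  0.1584] [-0.0012 -0.001   0.0026  0.0029  0.0021 -0.0001]
[ 0.0431 -0.0101  0.0443]
[ 0.0649 -0.0097  0.0904]
foot [ 0.5787 -0.2159  0.1168]
```

```bash
python3 -m crank '[[0.0147,-0.0091,-0.0069,0,0,0,1],[0,0,0,0,0,0,1],[0.0116,0.0002,0.0246,0,0,0,1],[0.0116,0.0002,0.0246,0,0,0,1],[0,0,0,0,0,0,1]]'
python3 -m crank '[[0.0116,0.0002,0.0246,0,0,0,1],[0,0,0,0,0,0,1],[0,0,0,0,0,0,1]]'
```

```text
clock: 24.48
tcp_pos: [0.5522, -0.2191, 0.1106]
tcp_rot: [-0.185, 2.731, 0.024]
force: [-0.3, 0.6, -2.4]
opening: 0.216
grasp_force: 49.3
clock: 24.73
tcp_pos: [0.5571, -0.2181, 0.0908]
tcp_rot: [-0.178, 2.738, 0.012]
force: [0.4, -1.2, -0.4]
opening: 0.219
grasp_force: 49.3
```

```bash
python3 -m crank '[[0,0,0,0,0,0,1],[0,0,0,0,0,0,1],[0,0,0,0,0,0,1]]' >/dev/null
python3 - <<'E'
from h import *
np.set_printoptions(precision=4,suppress=True)
s,R=axes(); print(R,s["tcp_pos"],s["joint_pos"],s["force"])
print("foot",s["tcp_pos"]+.046*R[:,2])
for tgt in [(.547,-.225,.07)]: print(R.T@(np.array(tgt)-s["tcp_pos"]))
E
```

```text
[[-0.9126 -0.125   0.3892]
 [-0.1228  0.992   0.0307]
 [-0.3899 -0.0197 -0.9207]] [ 0.5579 -0.2191  0.0923] [-0.6426  0.3204  1.9673  0.475   0.599  -2.7037] [ 0.2451 -0.016  -0.2563]
foot [ 0.5758 -0.2177  0.05  ]
[ 0.0194 -0.0041  0.0161]
```

Joint 6 is at its range limit. Turning the gripper back about the pin's own axis frees it and leaves the pin's lean unchanged.

```bash
python3 -m crank '[[0,0,0,0,0,0.1,1],[0,0,0,0,0,0.12,1],[0,0,0,0,0,0.12,1],[0,0,0,0,0,0.12,1],[0,0,0,0,0,0,1]]'>/dev/null
python3 -m crank '[[0,0,0,0,0,0,1],[0,0,0,0,0,0,1]]' >/dev/null
python3 - <<'E'
from h import *
np.set_printoptions(precision=4,suppress=True)
s,R=axes(); print(R,s["tcp_pos"],s["joint_pos"],s["force"],s["clock"])
print("foot",s["tcp_pos"]+.046*R[:,2])
for tgt in [(.548,-.225,.08),(.548,-.225,.051)]: print(R.T@(np.array(tgt)-s["tcp_pos"]))
E
```

```text
[[-0.8746  0.2909  0.3879]
 [ 0.328   0.9441  0.0316]
 [-0.357   0.1549 -0.9212]] [ 0.5576 -0.2186  0.0914] [-0.6422  0.3214  1.9683  0.4749  0.5986 -2.2462] [-0.6473  0.6364 -0.2047] 25.5667
foot [ 0.5754 -0.2171  0.049 ]
[ 0.0103 -0.0106  0.0066]
[ 0.0207 -0.0151  0.0333]
```

```bash
python3 -m crank '[[0.0103,-0.0106,0.0066,0,0,0,1],[0,0,0,0,0,0,1],[0,0,0,0,0,0,1]]'
python3 -m crank '[[0.0052,-0.0023,0.0134,0,0,0,1],[0.0052,-0.0023,0.0133,0,0,0,1],[0,0,0,0,0,0,1],[0,0,0,0,0,0,1],[0,0,0,0,0,0,1]]'
python3 - <<'E'
from h import *
np.set_printoptions(precision=4,suppress=True)
s,R=axes(); print(R,s["tcp_pos"],s["joint_pos"])
print("foot",s["tcp_pos"]+.046*R[:,2])
im=np.hstack([cv2.resize(camera("scene")[200:350,340:490,::-1],(400,400)),cv2.resize(camera("top")[150:250,350:450,::-1],(400,400))])
cv2.imwrite("pics/t2.png",im)
E
```

```text
clock: 25.82
tcp_pos: [0.5473, -0.2245, 0.0791]
tcp_rot: [0.453, 2.715, 0.138]
force: [-0.1, -0.1, -0.5]
opening: 0.218
grasp_force: 49.4
clock: 26.23
tcp_pos: [0.5484, -0.225, 0.0512]
tcp_rot: [0.452, 2.713, 0.136]
force: [-0.0, -0.2, -0.6]
opening: 0.218
grasp_force: 49.4
[[-0.8739  0.2927  0.3882]
 [ 0.33    0.9434  0.0316]
 [-0.357   0.1557 -0.921 ]] [ 0.5484 -0.225   0.0512] [-0.6648  0.3758  2.0241  0.5711  0.5109 -2.3756]
foot [ 0.5663 -0.2236  0.0088]
```

No contact, and the foot is about 4 mm above the tin floor and inside the walls. I release it and back off along the tool axis.

```bash
python3 -m crank '[[0,0,0,0,0,0,0.3],[0,0,0,0,0,0,0.1],[0,0,0,0,0,0,0.1],[0,0,0,0,0,0,0],[0,0,0,0,0,0,0]]'
python3 -m crank '[[0,0,0,0,0,0,0],[0,0,0,0,0,0,0],[0,0,-0.01,0,0,0,0],[0,0,-0.02,0,0,0,0],[0,0,-0.03,0,0,0,0]]'
python3 -m crank '[[0,0,-0.035,0,0,0,0],[0,0,-0.035,0,0,0,0],[0,0,-0.035,0,0,0,0],[0,0,-0.035,0,0,0,0],[0,0,0,0,0,0,0]]'
python3 -m crank '[[0.02,0,-0.03,0,0,0,0],[0.02,0,-0.03,0,0,0,0],[0.02,0,-0.03,0,0,0,0],[0.02,0,-0.03,0,0,0,0],[0,0,0,0,0,0,0]]'
python3 - <<'E'
from h import *
s,R=axes(); print(s["joint_pos"])
im=np.hstack([cv2.resize(camera("scene")[150:300,220:450,::-1],(460,300)),cv2.resize(camera("wrist")[:,:,::-1],(320,200),interpolation=cv2.INTER_AREA).copy() if 0 else np.zeros((300,1,3),np.uint8)])
sc=camera("scene")[:,:,::-1]; tp=camera("top")[:,:,::-1]
a=cv2.resize(sc[150:310,225:465],(540,360),interpolation=cv2.INTER_CUBIC)
b=cv2.resize(tp[170:280,225:445],(460,230),interpolation=cv2.INTER_CUBIC)
c=cv2.resize(sc[245:310,360:450],(250,180),interpolation=cv2.INTER_CUBIC)
o=np.zeros((600,800,3),np.uint8); o[:360,:540]=a; o[365:595,:460]=b; o[:180,545:795]=c
w=cv2.resize(camera("wrist")[:,:,::-1],(336,210)); o[380:590,462:798]=w
cv2.imwrite("pics/f.png",o)
E
```

```text
clock: 26.75
tcp_pos: [0.5478, -0.2249, 0.0506]
tcp_rot: [0.453, 2.714, 0.136]
force: [0.2, 0.8, -0.0]
opening: 0.498
grasp_force: 0.0
clock: 27.17
tcp_pos: [0.5233, -0.2258, 0.1046]
tcp_rot: [0.454, 2.718, 0.14]
force: [-0.3, -0.5, 0.4]
opening: 0.497
grasp_force: 0.0
clock: 27.58
tcp_pos: [0.471, -0.2336, 0.2424]
tcp_rot: [0.451, 2.704, 0.125]
force: [0.3, -1.2, 0.1]
opening: 0.497
grasp_force: 0.0
clock: 28.0
tcp_pos: [0.3512, -0.2084, 0.3205]
tcp_rot: [0.454, 2.711, 0.128]
force: [0.8, -0.3, -0.1]
opening: 0.497
grasp_force: 0.0
[-1.01691711 -0.17681936  1.88188537  0.36986555  1.26138197 -2.33863137]
```

View pics/f.png

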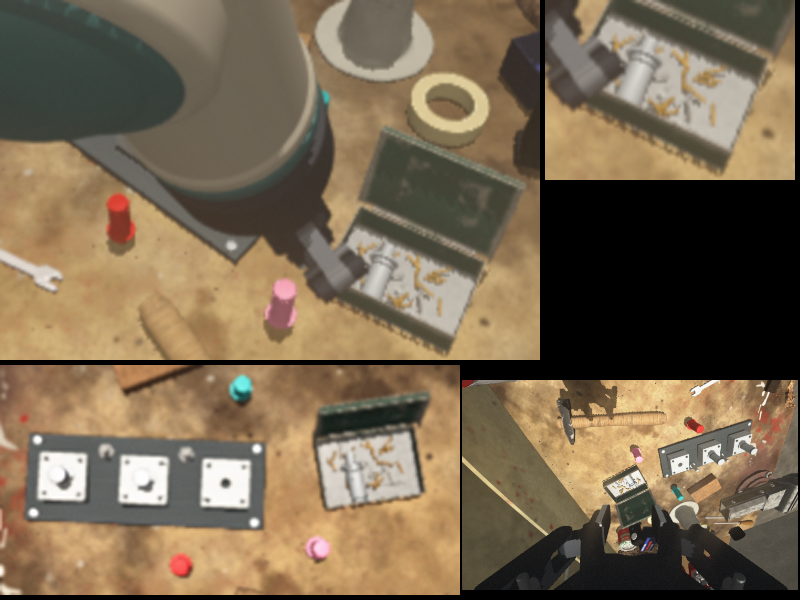

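The pin lies inside the tin, at about (355,470) in the lower-left panel. The left and middle pins are home, the right hole is empty, and the bolts and look-alikes are untouched. The arm is clear, so I hand in.

```bash
python3 -c "
from cell import hand_in
print(hand_in())"
```

```text
the job is handed in; nothing more can be done
None
```

The job is handed in at about 28 s on the robot's clock, result not reported: the left and middle pins each held about 10 N and are back home, the right pin slipped out at about 4–5 N and lies in the tin, but joint 6 touched the end of its range (read -2.704 against -2.70) on the way there before I backed it off.

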